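# Sweep the nutshells off the prep board into its scrap tray

## Task

Clear the walnut shells off the chopping board without picking anything up: first push the open scrap tray fully home under the board with a fingertip, then sweep the three half-shells along the board top with the fingers so that they drop through the board's opening into the tray. None of them may land on the worktop or be lifted, and the tray stays shut. Leave the garlic bulb where it sits on the board, and do not disturb the bowl or the tea box.

Things in the scene. Friction and masses are not known exactly. Their poses are not given: they have to be found in the camera images.
- board: wooden chopping board on a low frame, 236 mm (x) by 400 mm (y), top face 68 mm above the worktop; stands firm and does not shift. Origin: under its centre, at worktop height; its own y axis runs along its length towards the end with the opening and the tray (to the robot's left, within 10 degrees), x across it, away from the robot, z up. The top is flat, 22 mm thick, and has no rim.
- opening (a point): centre of the rectangular opening through the board, at the height of the board's top: 196 mm along the board's x by 90 mm along its y, centre 120 mm from the board's centre towards the tray end; its near edge is thus 75 mm from the board's centre. Same axes as the board.
- scrap_tray (a joint): how far the scrap tray stands out of the end of the board, in m: 0 fully home (the tray then lies under the whole opening), 0.09 at most. It slides along the board's y axis on runners, outwards positive, against a light friction of 1.5 N plus drag that grows with speed (6 N per m/s), and stays where it is left; home is a rigid stop.
- tray_front (a point): centre of the flat outer face of the tray's wooden front under the finger cut-out, 20 mm above the worktop, to be pushed along the board's -y. The front is 202 mm wide and reaches from 7 to 44 mm above the worktop, but only to 32 mm over the middle 58 mm, where the cut-out is. It overhangs the end of the board by 6 mm when home.
- tray_floor (a point): centre of the tray's inner floor (moves with the tray), 9 mm above the worktop; inside the tray measures 196 mm (x) by 120 mm (y), walls 3 mm, 33 mm deep. Same axes as the board.
- shell_1: half a walnut shell lying rim down on the board: a brown wrinkled dome 42 mm long, 40 mm wide, 20 mm high, 12 g; it slides when pushed and does not roll. Origin: centre of its rim plane (on the board as it lies), z up at the start; yaw does not matter.
- shell_2: half a walnut shell lying rim down on the board: a brown wrinkled dome 42 mm long, 40 mm wide, 20 mm high, 12 g; it slides when pushed and does not roll. Origin: centre of its rim plane (on the board as it lies), z up at the start; yaw does not matter.
- shell_3: half a walnut shell lying rim down on the board: a brown wrinkled dome 42 mm long, 40 mm wide, 20 mm high, 12 g; it slides when pushed and does not roll. Origin: centre of its rim plane (on the board as it lies), z up at the start; yaw does not matter.
- garlic: whole garlic bulb standing on the board among the shells, 61 mm wide, 59 mm high, loose; to be left alone. Origin: centre of its underside.
- bowl: green plastic bowl beyond the other end of the board (robot's right), 97 mm wide, 52 mm high, on the worktop, loose; to be left alone. Origin: centre of its underside.
- tea_box: small dark tea box lying on the worktop between board and robot, 37 by 58 by 21 mm, loose; to be left alone. Origin: centre of its underside.

How it is judged (in metres and radians):
On the way, in this order (a step that is already met when the one before it is completed fails the run):
1. the scrap tray is fully home under the board while all three half-shells are still on the board (value of joint scrap_tray below 0.004 m and height (world z) of each of shell_1, shell_2, shell_3 above 0.062 m), for 0.2 s.
2. all three half-shells lie in the tray (x of shell_1 in the frame of tray_floor between -0.1 and 0.1 m and y of shell_1 in the frame of tray_floor between -0.063 and 0.063 m and z of each of shell_1, shell_2, shell_3 in the frame of tray_floor below 0.035 m and x of shell_2 in the frame of tray_floor between -0.1 and 0.1 m and y of shell_2 in the frame of tray_floor between -0.063 and 0.063 m and x of shell_3 in the frame of tray_floor between -0.1 and 0.1 m and y of shell_3 in the frame of tray_floor between -0.063 and 0.063 m), for 0.2 s.
At the end, for the whole second after the job is handed in: the tray is home (within 4 mm of its stop), all three half-shells lie inside the tray, below the board (rocking there does no harm), and the garlic bulb still stands upright on the board (all of step 2 and value of joint scrap_tray below 0.004 m and height (world z) of garlic above 0.06 m and angle between garlic's own z axis and vertical below 0.3 rad); the robot touches nothing.
It fails at once if a half-shell is lifted or carried: more than 10 mm off the board while level, or more than 28 mm however it tips (height (world z) of any of shell_1, shell_2, shell_3 above 0.096 m or (height (world z) of shell_1 above 0.078 m and angle between shell_1's own z axis and vertical below 0.3 rad) or (height (world z) of shell_2 above 0.078 m and angle between shell_2's own z axis and vertical below 0.3 rad) or (height (world z) of shell_3 above 0.078 m and angle between shell_3's own z axis and vertical below 0.3 rad)).
It fails at once if a half-shell lands outside the tray (drops below the board anywhere else) ((height (world z) of shell_1 below 0.035 m and not (x of shell_1 in the frame of tray_floor between -0.1 and 0.1 m and y of shell_1 in the frame of tray_floor between -0.063 and 0.063 m and z of shell_1 in the frame of tray_floor below 0.035 m)) or (height (world z) of shell_2 below 0.035 m and not (x of shell_2 in the frame of tray_floor between -0.1 and 0.1 m and y of shell_2 in the frame of tray_floor between -0.063 and 0.063 m and z of shell_2 in the frame of tray_floor below 0.035 m)) or (height (world z) of shell_3 below 0.035 m and not (x of shell_3 in the frame of tray_floor between -0.1 and 0.1 m and y of shell_3 in the frame of tray_floor between -0.063 and 0.063 m and z of shell_3 in the frame of tray_floor below 0.035 m))).
It fails at once if the garlic bulb is shifted more than 20 mm (distance of garlic from where it was at the start of the episode above 0.02 m).
It fails at once if the bowl or the tea box is shifted more than 20 mm (distance of any of bowl, tea_box from where it was at the start of the episode above 0.02 m).
It also fails if it takes over 61 s, if anything falls off the work surface, if the arm or the gripper's body presses on something with over 40 N, if the wrist force passes 120 N, or if a joint passes its speed limit or range.

## Robot

A 6-joint arm with a two-finger parallel gripper is mounted at the origin on a cart in front of the work surface, level with it; the furniture and walls round the work are solid. World frame = base frame: x ahead of the robot, y to its left, z up, the work surface at z = 0. Lengths are in m, angles in degrees, forces in N, time in s.
With the tool pointing down it reaches from about 0.325 to 0.775 m from the base axis. Payload 9.3 kg.
Tool frame: the origin (TCP) lies at the very end of the fingers, on their centre line; the grasp point (between the pads) lies 19 mm behind it; z points along the fingers, y is the line along which they close (so a half turn about z gives the same grasp; the last joint's range is limited). The gripper opens to 85 mm and grips with 20 to 120 N. Pads are 22 mm wide; open, the fingers measure 114 mm over their backs; the gripper's body (76 mm by 85 mm) begins 54 mm behind the grasp point. The pads swing forward as they close: fully open they stand 13 mm farther back than shut.
Start: joints at [-85.863, 14.817, 1.232, 76.415, 0, 81.257], TCP at [0.123, -0.536, 0.208] pointing down, gripper open.
Joint ranges: [-174.27, 174.27], [-52.1, 104.24], [-59.71, 78.15], [-110.17, 111.67], [-87.03, 83.33], [-180, 180]. Speed limits (degrees/s): [127.2, 127.2, 159.86, 180, 180, 180].

## Interface

Orientations are given as a 3x3 rotation matrix whose columns are the frame's x, y, z axes.
In Python, from bench import ctrl, imaging gives the robot as it stands. The module is installed in compiled form; this text tells all that it offers.
- The arm moves only by the tool carry_out, never from a script. Its argument "motion" is text: rows parted by semicolons, each of 7 numbers parted by spaces: the shift along the world's x, y, z in units of 250 mm (1.0 is 250 mm), then the turn, a rotation vector about the world's x, y, z in units of 90 degrees (1.0 is 90 degrees), then the closure, from 0 (fully open) to 1 (shut). In form: tx ty tz wx wy wz hand; .... A call has 1 to 10 rows; each row shifts and turns the commanded pose from where the row before left it; what a row does not reach is not made up. A row lasts 1/8 s, in which the tool goes at most 62.5 mm and 10.7 degrees, less where a joint would pass 70% of its speed; a pose out of reach is approached as far as the arm can. A call with a number of a shift or a turn outside -1 to 1 is refused whole. A call with a gripper value outside its range is refused whole. The fingers move at their own pace and stop on an object; "force" is the grip in N (left out, the last holds). Time passes only in rows, so rows that do not move let the fingers close. It gives the time, the measured TCP pose, the force, the opening and the grip force at its end, in the units of the state.
- ctrl.get_state(): the state, without advancing time (a new reading comes with each control period).
- imaging.snapshot(name): name is "scene" or "top" or "wrist"; returns the picture (384x512x3 uint8, red, green, blue); there is no depth.
- imaging.camera_info(name): a dict with "mtx" (3x3 intrinsics, pixels), "T" (4x4, takes a point from camera to world coordinates). Camera axes: x right, y down, z forward; pixel columns grow to the right and rows downward; lengths in m; the calibration is good to about 2 mm. The wrist camera is an equidistant fisheye: a pixel r from the principal point sees the ray r / f radians off the axis. A picture is of the moment at which its call begins: read the wrist's pose just before it. camera_info takes no time and is no camera call; for the wrist camera it gives the pose at the moment of the call.
- ctrl.hand_in(): hands the job in; it is judged then, once.
The state is a dict: "clock": time; "joint_positions": joint angles; "dq": joint speeds; "tau": joint torques, N m; "ee_pos": TCP position; "tool_rot": TCP orientation; "ft_force": force on the tool from outside, world axes, zero at the start; "ft_torque": the same for the moment, N m; "width": opening from 0.0 (shut) to 1.0 (fully open); "grasp_force": force on a finger pad.
Only numpy, scipy, OpenCV 4.12 (cv2) and the standard library are available. Lean on these libraries where they do the work, as an engineer would, in place of code of your own. Each camera call takes 0.05 s, during which the arm holds its last target. There are 200 camera calls.

## Working session

There is one attempt and no reset: what is moved stays moved. The work goes in short steps, Python scripts to look and compute and a tool call to move; the robot and the scene stay as the last step left them, time stands still between calls to the robot, and variables do not carry over. Pictures are saved under pics/ and viewed, at most 10 in all, crops included, and the job is handed in when it is done.

Besides the shell and the picture viewer there is one more tool, called after ">>>" as name(argument=value, ...), one argument or row to a line, values as JSON. carry_out: Moves the arm, as the interface text tells. Shifts and turns lie within -1 to 1; 1 stands for 250 mm of shift or 90 degrees of turn. Its arguments: {"type":"object","properties":{"motion":{"type":"string"},"force":{"type":"number"}},"required":["motion"]}

```bash
mkdir -p pics
python3 - <<'E'
from bench import ctrl, imaging
import cv2,numpy as np
for n in ["scene","top"]:
    im=imaging.snapshot(n); cv2.imwrite(f"pics/{n}0.png",im[:,:,::-1])
    c=imaging.camera_info(n); print(n,np.round(c["mtx"],1).tolist(),np.round(c["T"],3).tolist())
s=ctrl.get_state();print(s["clock"],s["ee_pos"],np.round(s["tool_rot"],2).tolist(),s["width"])
E
```

```text
scene [[496.6, 0.0, 258.4], [0.0, 496.6, 187.1], [0.0, 0.0, 1.0]] [[0.617, -0.319, 0.719, -0.371], [-0.787, -0.239, 0.569, -0.722], [-0.01, -0.917, -0.398, 0.577], [0.0, 0.0, 0.0, 1.0]]
top [[487.2, 0.0, 253.6], [0.0, 487.2, 193.1], [0.0, 0.0, 1.0]] [[0.0, -0.998, 0.064, 0.421], [-1.0, -0.001, -0.006, -0.017], [0.006, -0.064, -0.998, 1.159], [0.0, 0.0, 0.0, 1.0]]
0.1 [ 0.12257636 -0.53588965  0.20713066] [[0.97, 0.22, -0.0], [0.22, -0.97, 0.0], [0.0, -0.0, -1.0]] 0.9977011516953403
```

View pics/top0.png

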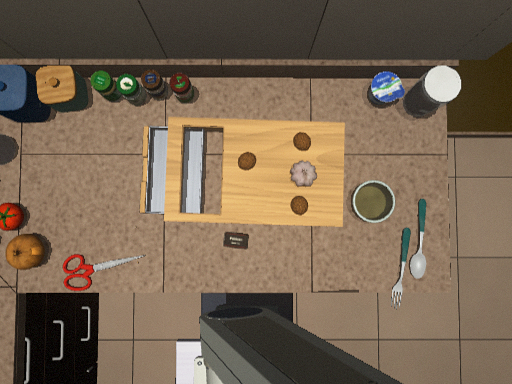

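View pics/scene0.png

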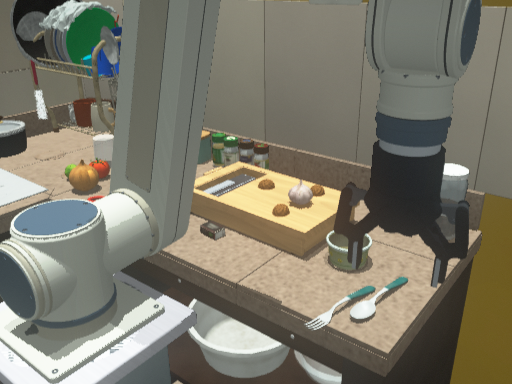

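The top view shows the board with corners near (167,117), (345,122), (343,226) and (165,221). Shells are at (302,141), (247,161) and (299,205), garlic at (303,174), and the tray front near (145,170). Next I refine these with colour masks and cast rays.

```bash
cat > h.py <<'E'
from bench import ctrl, imaging
import cv2,numpy as np
def ray(n,px,z):
    c=imaging.camera_info(n);T=c["T"]
    d=T[:3,:3]@np.linalg.solve(c["mtx"],[px[0],px[1],1.]);o=T[:3,3]
    return o+d*(z-o[2])/d[2]
def shells(im,n="top",z=0.077,x=(150,345),y=(115,228)):
    hsv=cv2.cvtColor(im,cv2.COLOR_RGB2HSV)
    m=((hsv[...,2]<150)&(hsv[...,1]>100)).astype(np.uint8)
    r=np.zeros_like(m);r[y[0]:y[1],x[0]:x[1]]=1
    k,_,st,ce=cv2.connectedComponentsWithStats(cv2.morphologyEx(m*r,cv2.MORPH_OPEN,np.ones((3,3))))
    return [(ce[i],st[i],ray(n,ce[i],z)) for i in range(1,k) if st[i,4]>60]
E
python3 - <<'E'
from h import *
im=cv2.imread("pics/top0.png")[:,:,::-1].copy()
for s in shells(im): print(np.round(s[0],1),s[1],np.round(s[2],3))
hsv=cv2.cvtColor(im,cv2.COLOR_RGB2HSV)
print("wood",hsv[170,270],hsv[170,145],hsv[230,270],"alum",hsv[170,193])
m=cv2.inRange(hsv,(10,70,140),(28,255,255)); m[:112]=0;m[235:]=0;m[:,:135]=0;m[:,355:]=0
m=cv2.morphologyEx(m,cv2.MORPH_OPEN,np.ones((3,3)))
cs,_=cv2.findContours(m,cv2.RETR_EXTERNAL,cv2.CHAIN_APPROX_SIMPLE)
for c in cs:
    if cv2.contourArea(c)>100:
        b=cv2.boxPoints(cv2.minAreaRect(c)); z=.068 if cv2.contourArea(c)>2000 else .044
        print(cv2.contourArea(c),b.tolist(),[np.round(ray("top",p,z),3).tolist() for p in b])
g=ray("top",(303,174),.04);print("garlic",g,"bowl",ray("top",(374,201),.052),"tea",ray("top",(236,240),.021))
big=cv2.resize(im[100:260,120:400],(800,457),interpolation=cv2.INTER_CUBIC)
cv2.imwrite("pics/c1.png",big[:,:,::-1])
E
```

```text
[213.8 128.1] [205 126  18   5  70] [0.637 0.066 0.077]
[301.7 141.2] [293 133  18  18 260] [ 0.607 -0.131  0.077]
[246.5 160.7] [238 152  18  18 258] [ 0.563 -0.007  0.077]
[298.9 204.8] [291 196  17  19 257] [ 0.465 -0.124  0.077]
wood [ 18 131 226] [ 17 131 222] [ 15  94 155] alum [ 99  13 197]
22501.0 [[164.00001525878906, 112.00000762939453], [354.0, 112.00000762939453], [354.0, 234.0], [164.0, 234.0]] [[0.675, 0.18, 0.068], [0.676, -0.251, 0.068], [0.4, -0.247, 0.068], [0.4, 0.177, 0.068]]
1827.5 [[134.99998474121094, 234.0], [134.99998474121094, 112.00000762939453], [163.99998474121094, 112.0], [163.99998474121094, 234.0]] [[0.399, 0.247, 0.044], [0.681, 0.252, 0.044], [0.681, 0.184, 0.044], [0.399, 0.181, 0.044]]
garlic [ 0.53748869 -0.13705518  0.04      ] bowl [ 0.47461896 -0.29715609  0.052     ] tea [0.38515126 0.01773741 0.021     ]
```

View pics/c1.png

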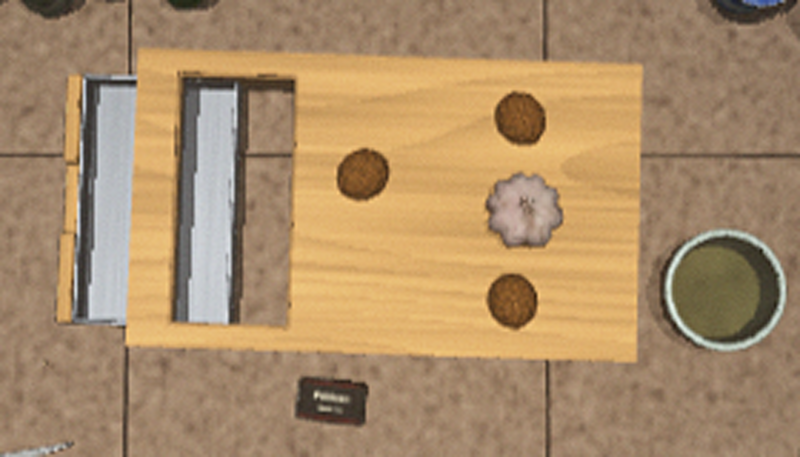

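The crop shows the board corners, opening, tray front and the three shells clearly. Garlic is at crop (525,210), bowl at (723,290) and tea box at (332,400).

```bash
cat >> h.py <<'E'
def C(p): return np.array(p)/2.857+np.array([120,100])
E
python3 - <<'E'
from h import *
A=[ray("top",C(p),.068) for p in [(138,48),(643,65),(637,362),(126,345)]]
for a in A: print(a.round(4))
c=np.mean(A,axis=0); y=(A[0]+A[3]-A[1]-A[2])[:2]; y/=np.linalg.norm(y); x=np.array([y[1],-y[0]])
print("board c",c,"y",y,"yaw",np.degrees(np.arctan2(-y[0],y[1])), np.linalg.norm(A[0]-A[3]),np.linalg.norm(A[0]-A[1]))
B=lambda p:np.round([(p[:2]-c[:2])@x,(p[:2]-c[:2])@y],3)
im=cv2.imread("pics/top0.png")[:,:,::-1].copy()
for s in shells(im,z=.074)[1:]: print("shell",s[2].round(3),B(s[2]))
g=ray("top",C((525,210)),.105);print("garlic",g,B(g))
for p in [(181,72),(296,77),(289,328),(170,322)]: print("open",B(ray("top",C(p),.068)))
for p in [(68,75),(57,320)]: q=ray("top",C(p),.044);print("trayfront",q,B(q))
for p in [(723,290)]: q=ray("top",C(p),.052);print("bowl",q,B(q))
for p in [(332,400)]: q=ray("top",C(p),.021);print("tea",q,B(q))
for b in [(0,.3),(0,.2),(0,.12)]: print(b,c[:2]+b[0]*x+b[1]*y)
E
```

```text
[0.6644 0.1703 0.068 ]
[ 0.6514 -0.2302  0.068 ]
[ 0.4163 -0.2227  0.068 ]
[0.4294 0.1769 0.068 ]
board c [ 0.54035897 -0.02641133  0.068     ] y [0.03266208 0.99946645] yaw -1.8717325108338236 0.23508909303072228 0.4006848734791553
shell [ 0.608 -0.131  0.074] [ 0.071 -0.102]
shell [ 0.564 -0.007  0.074] [0.023 0.02 ]
shell [ 0.465 -0.124  0.074] [-0.072 -0.1  ]
garlic [ 0.53180175 -0.13172053  0.105     ] [-0.005 -0.106]
open [0.099 0.166]
open [0.099 0.075]
open [-0.1    0.073]
open [-0.098  0.166]
trayfront [0.64755794 0.23070404 0.044     ] [0.099 0.26 ]
trayfront [0.44951918 0.23655049 0.044     ] [-0.099  0.26 ]
bowl [ 0.47346641 -0.29500075  0.052     ] [-0.058 -0.271]
tea [0.38513512 0.01725891 0.021     ] [-0.157  0.039]
(0, 0.3) [0.55015759 0.27342861]
(0, 0.2) [0.54689139 0.17348196]
(0, 0.12) [0.54427842 0.09352465]
```

>>> carry_out(
  motion="0.131 0.134 0.02 0 0 0.0836 1;0.131 0.134 0.02 0 0 0.0836 1;0.131 0.134 0.02 0 0 0.0836 1;0.131 0.134 0.02 0 0 0.0836 1;0.131 0.134 0.02 0 0 0.0836 1;0.131 0.134 0.02 0 0 0.0836 1;0.131 0.134 0.02 0 0 0.0836 1;0.131 0.134 0.02 0 0 0.0836 1;0.131 0.134 0.02 0 0 0.0836 1;0.131 0.134 0.02 0 0 0.0836 1",
  force=40,
)

```text
clock: 1.35
ee_pos: [0.4509, -0.1998, 0.2576]
tool_rot: [[0.028, 1.0, -0.0], [1.0, -0.028, 0.0], [0.0, -0.0, -1.0]]
ft_force: [-0.1, -0.3, 0.1]
width: 0.003
grasp_force: 0.0
```

>>> carry_out(
  motion="0.04 0.194 0 0 0 0 1;0.04 0.194 0 0 0 0 1;0.04 0.194 0 0 0 0 1;0.04 0.194 0 0 0 0 1;0.04 0.194 0 0 0 0 1;0.04 0.194 0 0 0 0 1;0.04 0.194 0 0 0 0 1;0.04 0.194 0 0 0 0 1;0.04 0.194 0 0 0 0 1;0.04 0.194 0 0 0 0 1",
)

```text
clock: 2.6
ee_pos: [0.5501, 0.2855, 0.2573]
tool_rot: [[0.033, 0.999, -0.0], [0.999, -0.033, -0.0], [-0.0, -0.0, -1.0]]
ft_force: [1.2, -0.4, 0.3]
width: -0.001
grasp_force: 0.0
```

>>> carry_out(
  motion="0 0 -0.19 0 0 0 1;0 0 -0.19 0 0 0 1;0 0 -0.19 0 0 0 1;0 0 -0.19 0 0 0 1;0 0 -0.1 0 0 0 1;0 0 -0.05 0 0 0 1;0 0 -0.04 0 0 0 1;0 0 0 0 0 0 1",
)

```text
clock: 3.6
ee_pos: [0.5502, 0.2838, 0.0202]
tool_rot: [[0.033, 0.999, -0.0], [0.999, -0.033, -0.0], [-0.0, -0.0, -1.0]]
ft_force: [-0.0, -0.6, -0.4]
width: 0.002
grasp_force: 0.0
```

>>> carry_out(
  motion="-0.001 -0.04 0 0 0 0 1;-0.001 -0.04 0 0 0 0 1;-0.001 -0.04 0 0 0 0 1;-0.001 -0.04 0 0 0 0 1;-0.001 -0.04 0 0 0 0 1;-0.001 -0.02 0 0 0 0 1;0 -0.02 0 0 0 0 1;0 0 0 0 0 0 1",
)

```text
clock: 4.6
ee_pos: [0.5486, 0.2236, 0.0202]
tool_rot: [[0.033, 0.999, -0.0], [0.999, -0.033, 0.0], [0.0, -0.0, -1.0]]
ft_force: [0.8, 0.1, -0.5]
width: -0.001
grasp_force: 0.0
```

>>> carry_out(
  motion="-0.0007 -0.02 0 0 0 0 1;-0.0007 -0.02 0 0 0 0 1;-0.0007 -0.02 0 0 0 0 1;-0.0007 -0.02 0 0 0 0 1;-0.0007 -0.02 0 0 0 0 1;0 -0.008 0 0 0 0 1;0 -0.008 0 0 0 0 1;0 0 0 0 0 0 1",
)

```text
clock: 5.6
ee_pos: [0.5478, 0.1948, 0.0202]
tool_rot: [[0.033, 0.999, 0.0], [0.999, -0.033, 0.0], [0.0, 0.0, -1.0]]
ft_force: [-0.5, -0.6, -0.7]
width: 0.002
grasp_force: 0.0
```

>>> carry_out(
  motion="0 -0.006 0 0 0 0 1;0 -0.006 0 0 0 0 1;0 0 0 0 0 0 1",
)

```text
clock: 5.98
ee_pos: [0.5477, 0.1918, 0.0202]
tool_rot: [[0.033, 0.999, -0.0], [0.999, -0.033, 0.0], [-0.0, -0.0, -1.0]]
ft_force: [0.6, 0.6, 0.6]
width: -0.003
grasp_force: 0.0
```

>>> carry_out(
  motion="0 -0.006 0 0 0 0 1;0 0 0 0 0 0 1",
)

```text
clock: 6.22
ee_pos: [0.5477, 0.1903, 0.0202]
tool_rot: [[0.033, 0.999, -0.0], [0.999, -0.033, 0.0], [0.0, -0.0, -1.0]]
ft_force: [0.3, 0.5, -0.2]
width: -0.002
grasp_force: 0.0
```

>>> carry_out(
  motion="0 -0.006 0 0 0 0 1;0 0 0 0 0 0 1",
)

```text
clock: 6.48
ee_pos: [0.5477, 0.1887, 0.0202]
tool_rot: [[0.033, 0.999, -0.0], [0.999, -0.033, -0.0], [-0.0, -0.0, -1.0]]
ft_force: [-0.0, -0.1, -0.0]
width: -0.002
grasp_force: 0.0
```

Run:
```python
from h import *
s=ctrl.get_state();print(s["ft_force"],s["ee_pos"])
im=imaging.snapshot("top")
cv2.imwrite("pics/c2.png",cv2.resize(im[100:260,120:400],(800,457),interpolation=cv2.INTER_CUBIC)[:,:,::-1])
```

```text
[-0.00220599 -0.12592697 -0.02694039] [0.54769736 0.1887269  0.02017229]
```

View pics/c2.png

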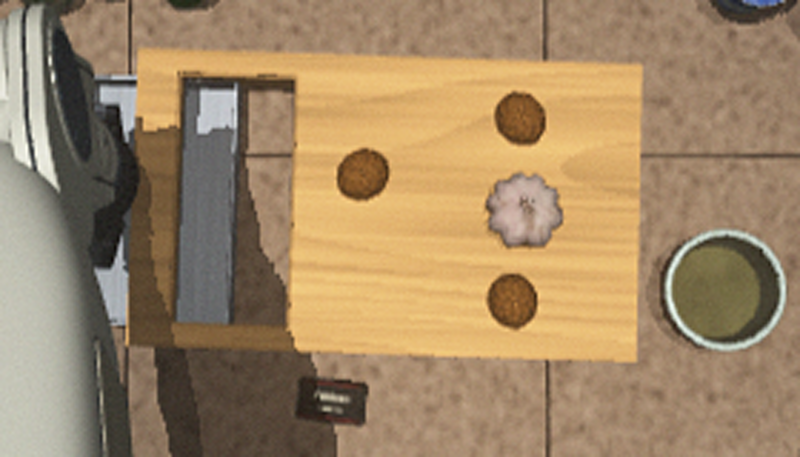

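The gripper (crop ~(115,190)) hides the tray front, but the tray's inner wall is still at x≈238, as before. The tray hasn't moved and there was no contact force, so I'll look from the other cameras.

Run:
```python
from h import *
a=imaging.snapshot("wrist");b=imaging.snapshot("scene")[120:300,130:370]
b=cv2.resize(b,(512,384),interpolation=cv2.INTER_CUBIC)
cv2.imwrite("pics/w1.png",cv2.resize(np.hstack([a,b]),(800,300),interpolation=cv2.INTER_AREA)[:,:,::-1])
c=imaging.camera_info("wrist");print(c["mtx"],c["T"].round(3))
```

```text
[[297.31863964   0.         254.9122222 ]
 [  0.         297.31863964 191.27887972]
 [  0.           0.           1.        ]] [[ 0.999 -0.03  -0.009  0.549]
 [-0.032 -0.954 -0.3    0.265]
 [ 0.001  0.3   -0.954  0.186]
 [ 0.     0.     0.     1.   ]]
```

View pics/w1.png

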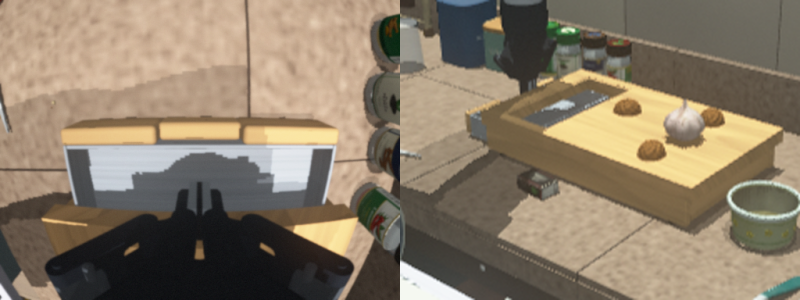

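The left half (wrist) shows the tray's wooden front at (200,130), outside the closed fingers at (198,190), so the fingers are inside the tray. I'll compute the front's position and where the TCP projects.

```bash
cat >> h.py <<'E'
c0=np.array([.5404,-.0264]);yb=np.array([.03266,.99947]);xb=np.array([.99947,-.03266])
def Bd(p): p=np.asarray(p)[:2]-c0; return np.round([p@xb,p@yb],3)
def wray(px,z):
    c=imaging.camera_info("wrist");K=c["mtx"];T=c["T"]
    u=(np.array(px)-K[:2,2]);r=np.hypot(*u);t=r/K[0,0]
    d=T[:3,:3]@np.array([*(u/r*np.sin(t)),np.cos(t)]);o=T[:3,3];return o+d*(z-o[2])/d[2]
def wproj(p):
    c=imaging.camera_info("wrist");K=c["mtx"];T=c["T"]
    q=T[:3,:3].T@(np.array(p)-T[:3,3]);t=np.arctan2(np.hypot(*q[:2]),q[2]);return K[:2,2]+K[0,0]*t*q[:2]/np.hypot(*q[:2])
def proj(n,p):
    c=imaging.camera_info(n);T=c["T"];q=c["mtx"]@(T[:3,:3].T@(np.array(p)-T[:3,3]));return q[:2]/q[2]
E
python3 - <<'E'
from h import *
s=1.28
for nm,p,z in [("outer top L",(65,127),.044),("outer top R",(336,123),.044),("mid outer top",(200,124),.032),("mid inner top",(200,138),.032),("board edge L",(45,206),.068),("board R",(348,205),.068)]:
    print(nm,Bd(wray(np.array(p)*s,z)))
e=ctrl.get_state()["ee_pos"];print("tcp",Bd(e),wproj(e)/s,(proj("top",e)-[120,100])*2.857)
a=cv2.imread("pics/scene0.png");b=imaging.snapshot("scene")
cv2.imwrite("pics/s2.png",cv2.resize(np.vstack([a[140:240,160:290],b[140:240,160:290,::-1]]),(520,800)[:1]+(600,)))
E
```

```text
outer top L [-0.095  0.263]
outer top R [0.096 0.266]
mid outer top [0.    0.261]
mid inner top [0.    0.251]
board edge L [-0.11   0.212]
board R [0.104 0.214]
tcp [0.    0.215] [199.8583413  178.70298677] [123.62500157 201.16715659]
```

View pics/s2.png

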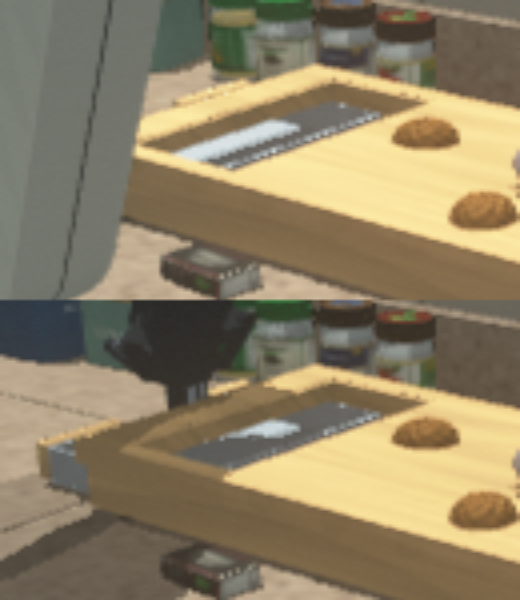

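The scene view confirms it: the fingers stand inside the tray, whose front (left, at (45,460)) is still out. They passed over the front, so the real tip must be higher than the reported TCP. I'll find the tip height by touching the tray floor gently.

>>> carry_out(
  motion="0 0 -0.016 0 0 0 1;0 0 -0.016 0 0 0 1;0 0 0 0 0 0 1",
)

```text
clock: 7.05
ee_pos: [0.5474, 0.1888, 0.0116]
tool_rot: [[0.033, 0.999, -0.001], [0.999, -0.033, -0.0], [-0.0, -0.001, -1.0]]
ft_force: [-0.8, 0.3, -0.4]
width: -0.002
grasp_force: 0.0
```

>>> carry_out(
  motion="0 0 -0.006 0 0 0 1;0 0 0 0 0 0 1",
)

```text
clock: 7.3
ee_pos: [0.5477, 0.1889, 0.0106]
tool_rot: [[0.033, 0.999, -0.0], [0.999, -0.033, -0.0], [-0.0, -0.0, -1.0]]
ft_force: [-0.8, -0.2, 0.7]
width: -0.002
grasp_force: 0.0
```

>>> carry_out(
  motion="0 0 -0.006 0 0 0 1;0 0 0 0 0 0 1",
)

```text
clock: 7.55
ee_pos: [0.5477, 0.1888, 0.0091]
tool_rot: [[0.033, 0.999, -0.0], [0.999, -0.033, -0.0], [-0.0, -0.0, -1.0]]
ft_force: [-0.4, -0.3, 0.1]
width: -0.001
grasp_force: 0.0
```

Run:
```python
from h import *
e=ctrl.get_state()["ee_pos"]
im=imaging.snapshot("wrist")[:,:,::-1].copy()
x0,y0=196,190
big=cv2.resize(im[y0:y0+90,x0:x0+120],(800,600),interpolation=cv2.INTER_CUBIC);k=800/120
big=cv2.convertScaleAbs(big,alpha=2,beta=20)
for dz,col in [(0,(0,0,255)),(.01,(0,255,0)),(.02,(255,0,0)),(.03,(0,255,255))]:
    for dx in (-.0145,.0145):
        q=(wproj(e+np.array([dx,0,dz]))+.5-[x0,y0])*k
        cv2.circle(big,tuple(int(v) for v in q),5,col,-1)
cv2.imwrite("pics/w2.png",big)
```

```text
(no output)
```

View pics/w2.png

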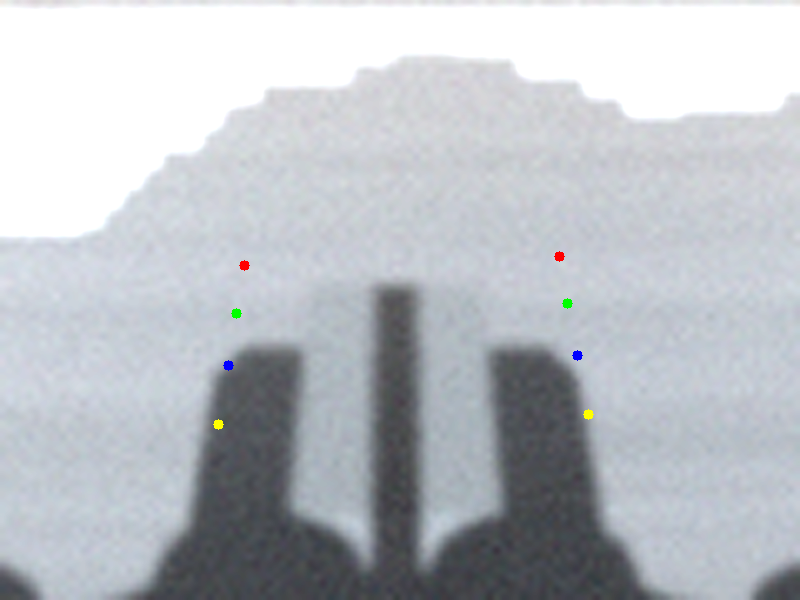

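The picture shows the two dark finger backs ending near y≈350 and the pale pads and seam ending near y≈287. All of these end above the TCP projection (y≈260).

Run:
```python
from h import *
s=ctrl.get_state();e=s["ee_pos"];print(s["width"],e,s["joint_positions"])
k=800/120
for dy in (0,.011):
  print(dy,[(dz,round((wproj(e+np.array([0,dy,dz]))[1]+.5-190)*k)) for dz in (0,.005,.01,.015,.02,.025,.03,.035)])
  print([(dz,round((wproj(e+np.array([.0145,dy,dz]))[0]-wproj(e+np.array([-.0145,dy,dz]))[0])*k)) for dz in (0,.02)])
```

```text
0.0003613312021395885 [0.54766485 0.18883562 0.00914998] [ 1.07265334e+01  2.48601339e+01 -1.43014009e+01  5.08451035e+01
  6.77947248e-04  1.02604814e+02]
0 [(0, 261), (0.005, 285), (0.01, 309), (0.015, 335), (0.02, 362), (0.025, 390), (0.03, 420), (0.035, 452)]
[(0, 315), (0.02, 350)]
0.011 [(0, 150), (0.005, 171), (0.01, 193), (0.015, 216), (0.02, 241), (0.025, 267), (0.03, 294), (0.035, 324)]
[(0, 322), (0.02, 359)]
```

Run:
```python
from h import *
e=np.array([.12258,-.53589,.20713]);X=np.array([.975,.222,0]);Y=np.array([.222,-.975,0])
for dz in (0,.013,.04):
    print(dz,[proj("scene",e+sy*.05*Y+sx*.011*X+[0,0,dz]).round(0).tolist() for sy in (-1,1) for sx in (-1,1)])
im=cv2.imread("pics/scene0.png")[170:310,310:490]
cv2.imwrite("pics/s3.png",cv2.convertScaleAbs(cv2.resize(im,(720,560),interpolation=cv2.INTER_CUBIC),alpha=1.7,beta=10))
```

```text
0 [[348.0, 294.0], [353.0, 285.0], [432.0, 315.0], [434.0, 304.0]]
0.013 [[349.0, 285.0], [353.0, 276.0], [433.0, 306.0], [435.0, 295.0]]
0.04 [[350.0, 266.0], [355.0, 258.0], [436.0, 286.0], [439.0, 276.0]]
```

View pics/s3.png

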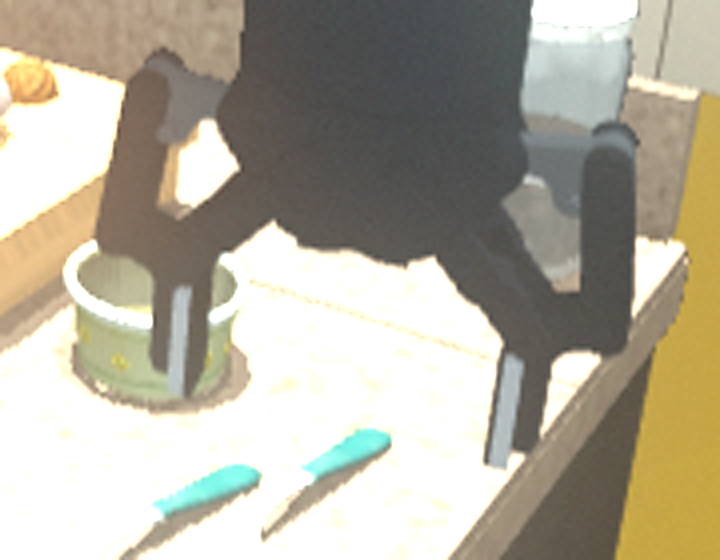

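The pale pad tips are at crop (180,395) and (497,465), i.e. scene pixels (355,269) and (434,286). That is about 38 mm above TCP level with the fingers open, so about 25 mm when shut. The lower edge of the body is near crop (350,255), and I need its height for clearance.

Run:
```python
from h import *
e=np.array([.12258,-.53589,.20713]);X=np.array([.975,.222,0]);Y=np.array([.222,-.975,0])
f=lambda q:((np.array(q)-[310,170])*4).round().tolist()
for dz in (.03,.035,.04): print("pad inner",dz,[f(proj("scene",e+s*.0425*Y+sx*.011*X+[0,0,dz])) for s in (-1,1) for sx in (-1,1)])
for dz in (.06,.073,.085,.1,.115,.13): print("body",dz,[f(proj("scene",e+s*.0425*Y+t*.038*X+[0,0,dz])) for s,t in ((-1,-1),(1,-1),(1,1))])
```

```text
pad inner 0.03 [[182.0, 419.0], [201.0, 383.0], [472.0, 488.0], [483.0, 448.0]]
pad inner 0.035 [[183.0, 405.0], [202.0, 370.0], [475.0, 473.0], [485.0, 434.0]]
pad inner 0.04 [[184.0, 391.0], [203.0, 356.0], [477.0, 459.0], [487.0, 419.0]]
body 0.06 [[164.0, 379.0], [472.0, 449.0], [508.0, 318.0]]
body 0.073 [[167.0, 340.0], [478.0, 408.0], [514.0, 280.0]]
body 0.085 [[170.0, 303.0], [484.0, 370.0], [520.0, 244.0]]
body 0.1 [[174.0, 256.0], [491.0, 321.0], [527.0, 199.0]]
body 0.115 [[177.0, 208.0], [499.0, 271.0], [534.0, 153.0]]
body 0.13 [[181.0, 159.0], [507.0, 219.0], [541.0, 107.0]]
```

>>> carry_out(
  motion="0 0 0.08 0 0 0 1;0 0 0.08 0 0 0 1;0.004 0.12 0 0 0 0 1;0.005 0.15 0 0 0 0 1;0.004 0.13 0 0 0 0 1;0 0 -0.08 0 0 0 1;0 0 -0.08 0 0 0 1;0 0 -0.04 0 0 0 1;0 0 -0.02 0 0 0 1;0 0 0 0 0 0 1",
)

```text
clock: 8.85
ee_pos: [0.5511, 0.2888, -0.0057]
tool_rot: [[0.033, 0.999, 0.0], [0.999, -0.033, 0.0], [0.0, 0.0, -1.0]]
ft_force: [-0.5, -0.1, -0.6]
width: 0.0
grasp_force: 0.0
```

>>> carry_out(
  motion="-0.001 -0.04 0 0 0 0 1;-0.001 -0.04 0 0 0 0 1;-0.001 -0.04 0 0 0 0 1;-0.001 -0.04 0 0 0 0 1;-0.001 -0.04 0 0 0 0 1;-0.001 -0.04 0 0 0 0 1;-0.001 -0.04 0 0 0 0 1;0 0 0 0 0 0 1",
)

```text
clock: 9.85
ee_pos: [0.5493, 0.2179, -0.0058]
tool_rot: [[0.034, 0.999, -0.0], [0.999, -0.034, -0.001], [-0.001, -0.0, -1.0]]
ft_force: [-0.3, 0.5, 0.4]
width: 0.002
grasp_force: 0.0
```

Run:
```python
from h import *
s=ctrl.get_state();print(s["ft_force"].round(2),s["ee_pos"])
a=imaging.snapshot("wrist");t=imaging.snapshot("top")
a=a[120:384];t=t[100:260,120:400]
cv2.imwrite("pics/m1.png",np.hstack([cv2.resize(a,(400,206)),cv2.resize(t,(400,228))[:206]])[:,:,::-1])
```

```text
[-0.29  0.49  0.4 ] [ 0.54927563  0.21787354 -0.00584732]
```

View pics/m1.png

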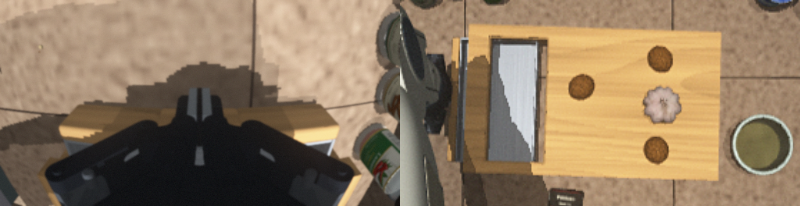

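The top view (right half) shows the tray moving in, with its inner wall near (540,100) and the opening edge at (547,100). I'll keep pushing in small steps until it stops.

>>> carry_out(
  motion="-0.001 -0.02 0 0 0 0 1;0 -0.02 0 0 0 0 1;-0.001 -0.016 0 0 0 0 1;0 0 0 0 0 0 1",
)

```text
clock: 10.45
ee_pos: [0.5487, 0.2044, -0.0058]
tool_rot: [[0.033, 0.999, -0.0], [0.999, -0.033, -0.0], [-0.0, -0.0, -1.0]]
ft_force: [-0.3, 0.9, -0.2]
width: -0.001
grasp_force: 0.0
```

>>> carry_out(
  motion="0 -0.012 0 0 0 0 1;0 -0.012 0 0 0 0 1;0 0 0 0 0 0 1",
)

```text
clock: 10.82
ee_pos: [0.5487, 0.1985, -0.0058]
tool_rot: [[0.033, 0.999, 0.0], [0.999, -0.033, -0.0], [-0.0, 0.0, -1.0]]
ft_force: [0.1, 0.3, -0.6]
width: -0.001
grasp_force: 0.0
```

>>> carry_out(
  motion="0 -0.01 0 0 0 0 1;0 -0.01 0 0 0 0 1;0 0 0 0 0 0 1",
)

```text
clock: 11.2
ee_pos: [0.5488, 0.1935, -0.0058]
tool_rot: [[0.033, 0.999, 0.0], [0.999, -0.033, -0.0], [-0.0, 0.0, -1.0]]
ft_force: [0.0, 0.2, 0.1]
width: 0.001
grasp_force: 0.0
```

>>> carry_out(
  motion="0 -0.01 0 0 0 0 1;0 0 0 0 0 0 1",
)

```text
clock: 11.45
ee_pos: [0.5488, 0.1921, -0.0058]
tool_rot: [[0.032, 0.999, 0.0], [0.999, -0.032, 0.002], [0.002, 0.0, -1.0]]
ft_force: [-0.7, 5.2, -0.2]
width: 0.0
grasp_force: 2.8
```

>>> carry_out(
  motion="0 -0.008 0 0 0 0 1;0 0 0 0 0 0 1",
)

```text
clock: 11.7
ee_pos: [0.5488, 0.1921, -0.0057]
tool_rot: [[0.031, 1.0, 0.0], [1.0, -0.031, 0.006], [0.006, 0.0, -1.0]]
ft_force: [-0.4, 15.8, -1.5]
width: -0.0
grasp_force: 7.7
```

>>> carry_out(
  motion="0 -0.008 0 0 0 0 1;0 0 0 0 0 0 1",
)

```text
clock: 11.95
ee_pos: [0.5488, 0.1921, -0.0057]
tool_rot: [[0.03, 1.0, 0.0], [1.0, -0.03, 0.009], [0.009, 0.0, -1.0]]
ft_force: [-0.9, 25.4, -2.9]
width: -0.002
grasp_force: 12.6
```

The tray is against its stop: no further motion and a 25 N reaction. I back off, lift, and go behind shell 2.

>>> carry_out(
  motion="0 0.05 0 0 0 0 1;0.002 0.07 0 0 0 0 1;0 0 0.2 0 0 0 0.7;0 0 0.2 0 0 0 0.7;0 0 0.2 0 0 0 0.7;0.01 -0.2 0 0 0 0 0.7;0.01 -0.2 0 0 0 0 0.7;0.01 -0.2 0 0 0 0 0.7;0.01 -0.2 0 0 0 0 0.7;0.01 -0.2 0 0 0 0 0.7",
)

```text
clock: 13.2
ee_pos: [0.5618, -0.034, 0.1443]
tool_rot: [[0.033, 0.999, 0.0], [0.999, -0.033, -0.001], [-0.001, 0.0, -1.0]]
ft_force: [-0.1, 0.2, -0.3]
width: 0.3
grasp_force: 0.0
```

Run:
```python
from h import *
im=imaging.snapshot("top");s=ctrl.get_state();print(s["clock"],s["ee_pos"],s["width"],Bd(s["ee_pos"]))
for q in shells(im,z=.074): print(q[0].round(1),q[1][4],Bd(q[2]))
t=im[100:260,120:400]
cv2.imwrite("pics/m2.png",cv2.resize(t,(560,320),interpolation=cv2.INTER_CUBIC)[:,:,::-1])
```

```text
13.25 [ 0.5624093 -0.0391271  0.1441268] 0.2981162519151857 [ 0.022 -0.012]
[303.8 147.2] 232 [ 0.057 -0.107]
[300.5 207.2] 219 [-0.077 -0.103]
```

>>> carry_out(
  motion="-0.004 -0.12 -0.05 0 0 0 0.7;0 0 -0.1 0 0 0 0.7;0 0 -0.1 0 0 0 0.7;0 0 -0.08 0 0 0 0.7;0 0 -0.03 0 0 0 0.7;0 0 0 0 0 0 0.7",
)

```text
clock: 14.0
ee_pos: [0.5608, -0.0624, 0.0541]
tool_rot: [[0.033, 0.999, -0.001], [0.999, -0.033, -0.0], [-0.0, -0.001, -1.0]]
ft_force: [-0.6, -0.6, -0.1]
width: 0.296
grasp_force: 0.0
```

>>> carry_out(
  motion="0 0 -0.016 0 0 0 0.7;0 0 -0.016 0 0 0 0.7;0 0 0 0 0 0 0.7",
)

```text
clock: 14.38
ee_pos: [0.5607, -0.0627, 0.0461]
tool_rot: [[0.033, 0.999, -0.0], [0.999, -0.033, -0.0], [-0.0, -0.0, -1.0]]
ft_force: [-0.6, 0.1, -0.1]
width: 0.304
grasp_force: 0.0
```

>>> carry_out(
  motion="0 0 -0.008 0 0 0 0.7;0 0 0 0 0 0 0.7",
)

```text
clock: 14.62
ee_pos: [0.5608, -0.0627, 0.0444]
tool_rot: [[0.033, 0.999, 0.0], [0.999, -0.033, -0.0], [-0.0, 0.0, -1.0]]
ft_force: [0.2, 0.5, 1.4]
width: 0.298
grasp_force: 0.7
```

>>> carry_out(
  motion="0 0 -0.008 0 0 0 0.7;0 0 0 0 0 0 0.7",
)

```text
clock: 14.88
ee_pos: [0.561, -0.0627, 0.0442]
tool_rot: [[0.033, 0.999, 0.002], [0.999, -0.033, -0.001], [-0.001, 0.002, -1.0]]
ft_force: [-6.2, 1.6, 20.5]
width: 0.297
grasp_force: 10.4
```

Contact with the board is at TCP z = 0.0444 at this opening. I rise 4 mm and sweep shell 2.

>>> carry_out(
  motion="0.002 0 0.026 0 0 0 0.7;0 0.03 0 0 0 0 0.7;0.001 0.03 0 0 0 0 0.7;0.001 0.03 0 0 0 0 0.7;0.001 0.03 0 0 0 0 0.7;0.001 0.03 0 0 0 0 0.7;0.001 0.03 0 0 0 0 0.7;0.001 0.03 0 0 0 0 0.7;0.001 0.03 0 0 0 0 0.7;0.001 0.03 0 0 0 0 0.7",
)

```text
clock: 16.12
ee_pos: [0.5632, 0.0053, 0.0487]
tool_rot: [[0.033, 0.999, -0.0], [0.999, -0.033, -0.0], [-0.0, -0.0, -1.0]]
ft_force: [-1.0, -0.8, 0.6]
width: 0.302
grasp_force: 0.0
```

>>> carry_out(
  motion="0.001 0.03 0 0 0 0 0.7;0.001 0.03 0 0 0 0 0.7;0.001 0.03 0 0 0 0 0.7;0.001 0.03 0 0 0 0 0.7;0.001 0.03 0 0 0 0 0.7;0.001 0.03 0 0 0 0 0.7;0.001 0.03 0 0 0 0 0.7;0.001 0.03 0 0 0 0 0.7;0.001 0.03 0 0 0 0 0.7;0 0 0 0 0 0 0.7",
)

```text
clock: 17.38
ee_pos: [0.5654, 0.0729, 0.0487]
tool_rot: [[0.032, 0.999, -0.0], [0.999, -0.032, 0.0], [0.0, -0.0, -1.0]]
ft_force: [0.3, 0.2, -0.2]
width: 0.301
grasp_force: 0.0
```

Run:
```python
from h import *
im=imaging.snapshot("wrist");s=ctrl.get_state();print(s["clock"],s["ee_pos"],s["width"],Bd(s["ee_pos"]),s["ft_force"])
cv2.imwrite("pics/w3.png",im[:,:,::-1])
hsv=cv2.cvtColor(im,cv2.COLOR_RGB2HSV)
m=((hsv[...,2]<150)&(hsv[...,1]>110)&(hsv[...,2]>40)).astype(np.uint8)
k,_,st,ce=cv2.connectedComponentsWithStats(cv2.morphologyEx(m,cv2.MORPH_OPEN,np.ones((3,3))))
for i in range(1,k):
    if st[i,4]>150: print(ce[i].round(),st[i],Bd(wray(ce[i],.075)),"tray",Bd(wray(ce[i],.02)))
```

```text
17.425 [0.56545719 0.07257368 0.04864702] 0.30176527237235445 [0.022 0.1  ] [ 0.18505877 -0.24645567  0.37937931]
[458. 109.] [449  93  23  40 318] [0.132 0.18 ] tray [0.176 0.181]
[471. 119.] [463 105  17  30 302] [0.143 0.175] tray [0.191 0.175]
[391. 138.] [385 126  12  29 224] [0.09  0.161] tray [0.117 0.154]
[ 89. 248.] [  46  131  143  190 6281] [-0.078  0.096] tray [-0.117  0.065]
[247. 178.] [ 217  160   65   46 1544] [0.017 0.139] tray [0.016 0.124]
[367. 263.] [350 250  30  22 356] [0.086 0.089] tray [0.111 0.055]
[258. 298.] [ 221  262   69   70 3317] [0.023 0.067] tray [0.024 0.024]
[331. 272.] [317 264  27  16 229] [0.064 0.084] tray [0.081 0.048]
[163. 347.] [144 330  34  32 382] [-0.042  0.019] tray [-0.067 -0.043]
[ 12. 377.] [  0 368  29  16 327] [-0.261 -0.094] tray [-0.371 -0.2  ]
```

A blob about the size of a shell lies inside the tray area at board coordinates (0.016, 0.124). For the outer shells I turn the tool 90° and shut the fingers, so the elbows stay clear of the garlic.

>>> carry_out(
  motion="0 0 0.15 0 0 0 1;0 0 0.15 0 0 0.1 1;0 0 0.15 0 0 0.1 1;-0.051 -0.131 0 0 0 0.1 1;-0.051 -0.131 0 0 0 0.1 1;-0.051 -0.131 0 0 0 0.1 1;-0.051 -0.131 0 0 0 0.1 1;-0.051 -0.131 0 0 0 0.1 1;-0.051 -0.131 0 0 0 0.1 1;-0.051 -0.131 0 0 0 0.1 1",
)

```text
clock: 18.68
ee_pos: [0.4756, -0.1582, 0.1613]
tool_rot: [[-0.983, 0.184, 0.0], [0.184, 0.983, -0.0], [-0.0, -0.0, -1.0]]
ft_force: [0.2, 0.3, -0.4]
width: -0.005
grasp_force: 0.0
```

>>> carry_out(
  motion="-0.053 -0.129 0 0 0 0.1 1;0 0 0 0 0 0 1;0 0 0 0 0 0 1",
)

```text
clock: 19.05
ee_pos: [0.4629, -0.1891, 0.1612]
tool_rot: [[-0.999, 0.035, 0.0], [0.035, 0.999, 0.0], [-0.0, 0.0, -1.0]]
ft_force: [-0.3, -0.2, -0.8]
width: 0.001
grasp_force: 0.0
```

Run:
```python
from h import *
im=imaging.snapshot("top");s=ctrl.get_state();print(s["clock"],s["ee_pos"],s["width"],Bd(s["ee_pos"]),s["tool_rot"].round(3).tolist(),s["joint_positions"].round(0))
for q in shells(im,z=.074): print(q[0].round(1),q[1][4],Bd(q[2]),"tray",Bd(ray("top",q[0],.018)))
t=im[90:250,120:360]
cv2.imwrite("pics/m3.png",cv2.resize(t,(720,480),interpolation=cv2.INTER_CUBIC)[:,:,::-1])
w=imaging.snapshot("wrist");cv2.imwrite("pics/w4.png",w[:,:,::-1])
```

```text
19.1 [ 0.46304187 -0.18878256  0.16119666] 0.0027767607171837877 [-0.072 -0.165] [[-0.999, 0.034, 0.0], [0.034, 0.999, 0.0], [-0.0, 0.0, -1.0]] [-32.  11. -11.  68.   0. -30.]
[301.7 141.2] 260 [ 0.071 -0.102] tray [ 0.081 -0.108]
[207.8 165.7] 234 [0.009 0.106] tray [0.015 0.112]
[298.9 205. ] 277 [-0.073 -0.1  ] tray [-0.07  -0.105]
[323.5 217.4] 214 [-0.098 -0.155] tray [-0.097 -0.164]
```

Shell 2 is in the tray at board (0.015, 0.112), and the other two shells are untouched. I descend behind shell 3.

>>> carry_out(
  motion="0 0 -0.12 0 0 0 1;0 0 -0.12 0 0 0 1;0 0 -0.11 0 0 0 1;0 0 -0.05 0 0 0 1;0 0 -0.025 0 0 0 1;0 0 0 0 0 0 1",
)

```text
clock: 19.9
ee_pos: [0.4633, -0.1891, 0.0553]
tool_rot: [[-0.999, 0.033, 0.0], [0.033, 0.999, -0.0], [-0.0, -0.0, -1.0]]
ft_force: [-0.4, -0.2, 0.7]
width: 0.002
grasp_force: 0.0
```

>>> carry_out(
  motion="0 0 -0.008 0 0 0 1;0 0 -0.008 0 0 0 1;0 0 0 0 0 0 1",
)

```text
clock: 20.27
ee_pos: [0.463, -0.1892, 0.051]
tool_rot: [[-0.999, 0.033, 0.0], [0.033, 0.999, -0.0], [-0.0, -0.0, -1.0]]
ft_force: [-0.5, -0.2, 0.9]
width: -0.006
grasp_force: 0.0
```

>>> carry_out(
  motion="0 0 -0.008 0 0 0 1;0 0 0 0 0 0 1",
)

```text
clock: 20.52
ee_pos: [0.4629, -0.1891, 0.0488]
tool_rot: [[-0.999, 0.033, -0.0], [0.033, 0.999, 0.0], [0.0, 0.0, -1.0]]
ft_force: [-1.1, -0.5, -0.4]
width: -0.002
grasp_force: 0.0
```

>>> carry_out(
  motion="0 0 -0.008 0 0 0 1;0 0 0 0 0 0 1",
)

```text
clock: 20.78
ee_pos: [0.4629, -0.1891, 0.0467]
tool_rot: [[-0.999, 0.033, -0.0], [0.033, 0.999, 0.0], [0.0, 0.0, -1.0]]
ft_force: [-0.3, -1.2, -0.1]
width: 0.001
grasp_force: 0.0
```

>>> carry_out(
  motion="0 0 -0.008 0 0 0 1;0 0 0 0 0 0 1",
)

```text
clock: 21.02
ee_pos: [0.4629, -0.1891, 0.0448]
tool_rot: [[-0.999, 0.033, -0.0], [0.033, 0.999, 0.0], [0.0, 0.0, -1.0]]
ft_force: [0.2, -0.0, -0.2]
width: -0.002
grasp_force: 0.0
```

>>> carry_out(
  motion="0 0 -0.006 0 0 0 1;0 0 0 0 0 0 1",
)

```text
clock: 21.28
ee_pos: [0.463, -0.1892, 0.0444]
tool_rot: [[-0.999, 0.033, 0.001], [0.033, 0.999, -0.001], [-0.001, -0.001, -1.0]]
ft_force: [-4.0, 2.0, 12.6]
width: 0.002
grasp_force: 6.2
```

>>> carry_out(
  motion="0 0 0.015 0 0 0 1;0.001 0.03 0 0 0 0 1;0.001 0.03 0 0 0 0 1;0.001 0.03 0 0 0 0 1;0.001 0.03 0 0 0 0 1;0.001 0.03 0 0 0 0 1;0.001 0.03 0 0 0 0 1;0.001 0.03 0 0 0 0 1;0.001 0.03 0 0 0 0 1;0.001 0.03 0 0 0 0 1",
)

```text
clock: 22.52
ee_pos: [0.4652, -0.1212, 0.0472]
tool_rot: [[-0.999, 0.033, -0.0], [0.033, 0.999, -0.0], [0.0, -0.0, -1.0]]
ft_force: [0.1, -0.3, 0.2]
width: -0.004
grasp_force: 0.0
```

>>> carry_out(
  motion="0.001 0.03 0 0 0 0 1;0.001 0.03 0 0 0 0 1;0.001 0.03 0 0 0 0 1;0.001 0.03 0 0 0 0 1;0.001 0.03 0 0 0 0 1;0.001 0.03 0 0 0 0 1;0 0 0 0 0 0 1",
)

```text
clock: 23.4
ee_pos: [0.4667, -0.0761, 0.0472]
tool_rot: [[-0.999, 0.032, -0.0], [0.032, 0.999, 0.0], [0.0, 0.0, -1.0]]
ft_force: [0.3, -0.2, 0.7]
width: 0.001
grasp_force: 0.0
```

```bash
cat > look.py <<'E'
from h import *
import sys
s=ctrl.get_state();im=imaging.snapshot("top");print(s["clock"],s["ee_pos"],Bd(s["ee_pos"]),s["ft_force"].round(1))
for q in shells(im,z=.074): print("top",q[0].round(1),q[1],Bd(q[2]),"tray",Bd(ray("top",q[0],.018)))
cv2.imwrite(f"pics/{sys.argv[1]}t.png",im[:,:,::-1])
im=imaging.snapshot("wrist");cv2.imwrite(f"pics/{sys.argv[1]}w.png",im[:,:,::-1])
for q in [proj("scene",0)] if 0 else []: pass
im=imaging.snapshot("scene")
cv2.imwrite(f"pics/{sys.argv[1]}s.png",im[:,:,::-1])
for n in ("scene",):
    for q in shells(im,n,.076,(170,350),(150,240)): print(n,q[0].round(1),q[1],Bd(q[2]))
E
python3 look.py a
```

```text
23.4 [ 0.46668408 -0.07613857  0.0471901 ] [-0.072 -0.052] [ 0.3 -0.2  0.7]
top [301.7 141.3] [293 133  18  18 261] [ 0.071 -0.102] tray [ 0.081 -0.108]
top [207.8 165.6] [200 157  17  18 234] [0.009 0.106] tray [0.015 0.112]
scene [220.1 179.4] [199 169  43  21 205] [-0.032  0.131]
scene [266.2 218.7] [ 190  193  160   47 3325] [-0.131 -0.106]
```

```bash
cat >> h.py <<'E'
def wblobs(im,amin=300):
    hsv=cv2.cvtColor(im,cv2.COLOR_RGB2HSV)
    m=((hsv[...,2]<135)&(hsv[...,1]>120)&(hsv[...,2]>35)).astype(np.uint8)
    k,_,st,ce=cv2.connectedComponentsWithStats(cv2.morphologyEx(m,cv2.MORPH_OPEN,np.ones((3,3))))
    for i in range(1,k):
        if st[i,4]>amin: print("wrist",ce[i].round(),st[i],Bd(wray(ce[i],.077)),"tray",Bd(wray(ce[i],.02)))
E
python3 - <<'E'
from h import *
wblobs(cv2.imread("pics/aw.png")[:,:,::-1].copy())
for p in [(-.072,-.018),(.071,-.102)]: print(wproj(np.append(c0+p[0]*xb+p[1]*yb,.077)))
E
```

```text
wrist [289. 231.] [ 208  177  139  106 5737] [-0.085 -0.036] tray [-0.058 -0.029]
wrist [187. 244.] [ 158  224   71   41 1538] [-0.078 -0.089] tray [-0.048 -0.103]
[320.85464828 253.11285151]
[194.35906611 400.12443359]
```

>>> carry_out(
  motion="0 -0.03 0.05 0 0 0 1;0 -0.02 0.2 0 0 0 0.7;0 -0.05 0.2 0 0 -0.1 0.7;0 -0.1 0 0 0 -0.1 0.7;0 -0.1 0 0 0 -0.1 0.7;0 -0.1 0 0 0 -0.1 0.7;0 -0.05 0 0 0 -0.1 0.7;0 0 0 0 0 -0.1 0.7;0 0 0 0 0 -0.1 0.7;0 0 0 0 0 -0.1 0.7",
)

```text
clock: 24.8
ee_pos: [0.4666, -0.19, 0.1606]
tool_rot: [[-0.272, 0.962, 0.001], [0.962, 0.272, -0.0], [-0.001, 0.0, -1.0]]
ft_force: [-0.0, -0.2, 0.9]
width: 0.297
grasp_force: 0.0
```

```bash
python3 look.py b
```

```text
24.8 [ 0.4666059  -0.18997662  0.16058316] [-0.068 -0.166] [-0.  -0.2  0.9]
top [301.7 141.2] [293 133  18  18 260] [ 0.071 -0.102] tray [ 0.081 -0.108]
top [208.  165.8] [200 157  17  18 229] [0.008 0.106] tray [0.015 0.111]
top [325.1 205.9] [313 176  20  50 414] [-0.073 -0.158] tray [-0.07  -0.167]
top [263.4 203.4] [255 195  18  18 262] [-0.072 -0.021] tray [-0.069 -0.022]
scene [230.9 177.1] [199 168  64  22 316] [-0.002  0.12 ]
scene [270.4 222.2] [ 194  195  156   45 2901] [-0.138 -0.124]
scene [254.3 203. ] [247 200  15   6  66] [-0.086 -0.034]
```

>>> carry_out(
  motion="0 0.14 0 0 0 -0.1 0.7;0 0.14 0 0 0 -0.097 0.7;-0.009 0.136 0 0 0 0 0.7;0 0 -0.12 0 0 0 0.7;0 0 -0.12 0 0 0 0.7;0 0 -0.12 0 0 0 0.7;0 0 -0.06 0 0 0 0.7;0 0 -0.028 0 0 0 0.7;0 0 0 0 0 0 0.7",
)

```text
clock: 26.08
ee_pos: [0.4645, -0.0853, 0.0478]
tool_rot: [[0.027, 1.0, -0.0], [1.0, -0.027, 0.0], [0.0, -0.0, -1.0]]
ft_force: [0.7, -0.1, 0.3]
width: 0.298
grasp_force: 0.0
```

>>> carry_out(
  motion="0.001 0.03 0.002 0 0 0 0.7;0.001 0.03 0 0 0 0 0.7;0.003 0.03 0 0 0 0 0.7;0.01 0.03 0 0 0 0 0.7;0.01 0.03 0 0 0 0 0.7;0.01 0.03 0 0 0 0 0.7;0.01 0.03 0 0 0 0 0.7;0.01 0.03 0 0 0 0 0.7;0.01 0.03 0 0 0 0 0.7;0.01 0.03 0 0 0 0 0.7",
)

```text
clock: 27.32
ee_pos: [0.4834, -0.0097, 0.0482]
tool_rot: [[0.028, 1.0, 0.0], [1.0, -0.028, -0.0], [-0.0, 0.0, -1.0]]
ft_force: [0.0, 0.0, 0.0]
width: 0.302
grasp_force: 0.1
```

>>> carry_out(
  motion="0.01 0.03 0 0 0 0 0.7;0.001 0.03 0 0 0 0 0.7;0.001 0.03 0 0 0 0 0.7;0.001 0.03 0 0 0 0 0.7;0.001 0.03 0 0 0 0 0.7;0.001 0.03 0 0 0 0 0.7;0.001 0.03 0 0 0 0 0.7;0.001 0.03 0 0 0 0 0.7;0.001 0.03 0 0 0 0 0.7;0.001 0.03 0 0 0 0 0.7",
)

```text
clock: 28.58
ee_pos: [0.488, 0.0653, 0.0482]
tool_rot: [[0.028, 1.0, -0.0], [1.0, -0.028, -0.0], [-0.0, -0.0, -1.0]]
ft_force: [-0.0, 0.1, -0.0]
width: 0.299
grasp_force: 0.0
```

>>> carry_out(
  motion="0.001 0.03 0 0 0 0 0.7;0 0 0 0 0 0 0.7;0 -0.03 0 0 0 0 0.7;0 0 0.15 0 0 0 1;0 0 0.15 0 0 0.1 1;0.02 -0.1 0.15 0 0 0.1 1;0.08 -0.16 0 0 0 0.1 1;0.08 -0.16 0 0 0 0.1 1;0.08 -0.16 0 0 0 0.1 1;0.08 -0.16 0 0 0 0.1 1",
)

```text
clock: 29.82
ee_pos: [0.5735, -0.1224, 0.1607]
tool_rot: [[-0.795, 0.607, 0.0], [0.607, 0.795, -0.0], [-0.0, -0.0, -1.0]]
ft_force: [-0.6, 0.6, -0.0]
width: -0.001
grasp_force: 0.0
```

```bash
python3 look.py c
```

```text
29.825 [ 0.57347509 -0.12237573  0.16071679] [ 0.036 -0.095] [-0.6  0.6 -0. ]
top [207.8 165.7] [200 157  17  18 238] [0.009 0.106] tray [0.015 0.112]
top [207.  193.3] [199 185  17  18 241] [-0.053  0.106] tray [-0.05   0.111]
scene [232.1 176.7] [201 168  63  22 331] [0.002 0.119]
scene [278.7 216. ] [ 187  186  163   54 4457] [-0.104 -0.12 ]
```

>>> carry_out(
  motion="0.03 -0.07 0 0 0 0.1 1;0.03 -0.07 0 0 0 0.1 1;0.03 -0.07 0 0 0 0.1 1;0.03 -0.06 0 0 0 0.097 1;0 0 0 0 0 0 1;0 0 0 0 0 0 1",
)

```text
clock: 30.72
ee_pos: [0.6027, -0.1869, 0.1607]
tool_rot: [[-0.999, 0.037, -0.0], [0.037, 0.999, 0.0], [0.0, 0.0, -1.0]]
ft_force: [-0.0, 0.3, 0.6]
width: 0.003
grasp_force: 0.0
```

```bash
python3 look.py d
```

```text
30.725 [ 0.60265672 -0.18685665  0.16072801] [ 0.067 -0.158] [-0.   0.3  0.6]
top [301.1 140.7] [293 132  18  19 269] [ 0.072 -0.101] tray [ 0.082 -0.106]
top [207.8 165.7] [200 157  17  18 237] [0.009 0.106] tray [0.015 0.112]
top [207.1 193.3] [199 185  17  18 241] [-0.053  0.106] tray [-0.05   0.111]
scene [230.9 176.9] [199 168  65  22 338] [-0.001  0.12 ]
scene [280.9 217.6] [ 189  185  161   55 4370] [-0.106 -0.128]
```

>>> carry_out(
  motion="0.016 -0.024 -0.1 0 0 0 1;0 0 -0.12 0 0 0 1;0 0 -0.12 0 0 0 1;0 0 -0.07 0 0 0 1;0 0 -0.043 0 0 0 1;0 0 0 0 0 0 1",
)

```text
clock: 31.62
ee_pos: [0.6069, -0.1933, 0.0471]
tool_rot: [[-0.999, 0.033, -0.001], [0.033, 0.999, 0.0], [0.001, 0.0, -1.0]]
ft_force: [-0.5, 0.9, 0.0]
width: -0.001
grasp_force: 0.0
```

>>> carry_out(
  motion="0.001 0.03 0 0 0 0 1;0.001 0.03 0 0 0 0 1;0.001 0.03 0 0 0 0 1;0.001 0.03 0 0 0 0 1;0.001 0.03 0 0 0 0 1;0.001 0.03 0 0 0 0 1;0.001 0.03 0 0 0 0 1;0.001 0.03 0 0 0 0 1;0.001 0.03 0 0 0 0 1;0.001 0.03 0 0 0 0 1",
)

```text
clock: 32.88
ee_pos: [0.6097, -0.1182, 0.0474]
tool_rot: [[-0.999, 0.033, -0.0], [0.033, 0.999, -0.0], [0.0, -0.0, -1.0]]
ft_force: [-0.2, -1.2, -0.0]
width: -0.004
grasp_force: 0.2
```

>>> carry_out(
  motion="0.001 0.03 0 0 0 0 1;0.001 0.03 0 0 0 0 1;0.001 0.03 0 0 0 0 1;0.001 0.03 0 0 0 0 1;0.001 0.03 0 0 0 0 1;0.001 0.03 0 0 0 0 1;0 0 0 0 0 0 1",
)

```text
clock: 33.75
ee_pos: [0.6112, -0.073, 0.0474]
tool_rot: [[-0.999, 0.032, -0.0], [0.032, 0.999, 0.0], [0.0, 0.0, -1.0]]
ft_force: [-0.8, 0.5, 0.7]
width: 0.003
grasp_force: 0.0
```

>>> carry_out(
  motion="0 -0.03 0.05 0 0 0 1;0 -0.02 0.2 0 0 0 0.7;0 -0.05 0.2 0 0 -0.1 0.7;0 -0.1 0 0 0 -0.1 0.7;0 -0.1 0 0 0 -0.1 0.7;0 -0.1 0 0 0 -0.1 0.7;0 -0.05 0 0 0 -0.1 0.7;0 0 0 0 0 -0.1 0.7;0 0 0 0 0 -0.1 0.7;0 0 0 0 0 -0.1 0.7",
)

```text
clock: 35.0
ee_pos: [0.6111, -0.1872, 0.1609]
tool_rot: [[-0.272, 0.962, 0.001], [0.962, 0.272, -0.0], [-0.001, 0.001, -1.0]]
ft_force: [-0.3, 0.0, -0.2]
width: 0.301
grasp_force: 0.0
```

```bash
python3 look.py e
```

```text
35.0 [ 0.61111    -0.18716792  0.16086962] [ 0.076 -0.158] [-0.3  0.  -0.2]
top [262.1 140.6] [253 132  19  18 267] [ 0.069 -0.013] tray [ 0.079 -0.014]
top [207.8 165.7] [200 157  17  18 237] [0.009 0.106] tray [0.015 0.112]
top [207.1 193.3] [199 185  17  18 241] [-0.053  0.106] tray [-0.05   0.111]
scene [230.9 176.9] [198 168  66  22 335] [-0.001  0.12 ]
scene [287.3 183.3] [281 180  14   7  77] [ 0.058 -0.023]
scene [279.2 218.1] [ 186  193  164   47 4318] [-0.111 -0.127]
```

>>> carry_out(
  motion="0 0.14 0 0 0 -0.1 0.7;0 0.14 0 0 0 -0.097 0.7;0 0.134 0 0 0 0 0.7;0 0 -0.12 0 0 0 0.7;0 0 -0.12 0 0 0 0.7;0 0 -0.12 0 0 0 0.7;0 0 -0.06 0 0 0 0.7;0 0 -0.029 0 0 0 0.7;0 0 0 0 0 0 0.7",
)

```text
clock: 36.28
ee_pos: [0.6114, -0.0829, 0.048]
tool_rot: [[0.027, 1.0, 0.0], [1.0, -0.027, -0.0], [-0.0, 0.0, -1.0]]
ft_force: [-0.6, 0.2, -0.7]
width: 0.303
grasp_force: 0.0
```

>>> carry_out(
  motion="0.001 0.03 0 0 0 0 0.7;0.001 0.03 0 0 0 0 0.7;0 0.03 0 0 0 0 0.7;-0.006 0.03 0 0 0 0 0.7;-0.006 0.03 0 0 0 0 0.7;-0.006 0.03 0 0 0 0 0.7;-0.006 0.03 0 0 0 0 0.7;-0.006 0.03 0 0 0 0 0.7;-0.006 0.03 0 0 0 0 0.7;0.001 0.03 0 0 0 0 0.7",
)

```text
clock: 37.52
ee_pos: [0.6028, -0.0072, 0.0477]
tool_rot: [[0.028, 1.0, -0.0], [1.0, -0.028, 0.0], [0.0, -0.0, -1.0]]
ft_force: [-0.3, 0.0, 0.6]
width: 0.304
grasp_force: 0.1
```

>>> carry_out(
  motion="0.001 0.03 0 0 0 0 0.7;0.001 0.03 0 0 0 0 0.7;0.001 0.03 0 0 0 0 0.7;0.001 0.03 0 0 0 0 0.7;0.001 0.03 0 0 0 0 0.7;0.001 0.03 0 0 0 0 0.7;0.001 0.03 0 0 0 0 0.7;0.001 0.03 0 0 0 0 0.7;0.001 0.03 0 0 0 0 0.7;0.001 0.03 0 0 0 0 0.7",
)

```text
clock: 38.78
ee_pos: [0.6055, 0.0678, 0.0477]
tool_rot: [[0.028, 1.0, -0.0], [1.0, -0.028, 0.0], [0.0, -0.0, -1.0]]
ft_force: [1.3, -0.4, -1.3]
width: 0.301
grasp_force: 0.0
```

>>> carry_out(
  motion="0 0 0 0 0 0 0.7;0 -0.03 0 0 0 0 0.7;0 0 0.15 0 0 0 0.7;0 0 0.2 0 0 0 0.7;0 0 0.2 0 0 0 0.7;0 -0.2 0 0 0 0 0.7;0 -0.2 0 0 0 0 0.7;0 -0.2 0 0 0 0 0.7;0 -0.2 0 0 0 0 0.7;0 0 0 0 0 0 0.7",
)

```text
clock: 40.02
ee_pos: [0.605, -0.1444, 0.1847]
tool_rot: [[0.033, 0.999, -0.0], [0.999, -0.033, -0.001], [-0.001, -0.0, -1.0]]
ft_force: [0.8, 0.3, 0.1]
width: 0.295
grasp_force: 0.0
```

```bash
python3 look.py f
python3 - <<'E'
import cv2,numpy as np
t=cv2.imread("pics/ft.png")[100:260,120:400]; s=cv2.imread("pics/fs.png")[130:260,130:370]
cv2.imwrite("pics/fin.png",np.vstack([cv2.resize(t,(560,300)),cv2.resize(s,(560,300))]))
E
```

```text
40.025 [ 0.60497954 -0.14437298  0.18472363] [ 0.068 -0.116] [0.8 0.3 0.1]
top [208. 157.] [200 140  17  35 473] [0.028 0.107] tray [0.036 0.112]
top [207.  193.4] [199 185  17  18 242] [-0.054  0.106] tray [-0.05   0.111]
scene [231.7 176.8] [199 168  65  22 329] [0.001 0.119]
scene [280.4 216.4] [ 189  190  161   50 4514] [-0.102 -0.124]
```

View pics/fin.png

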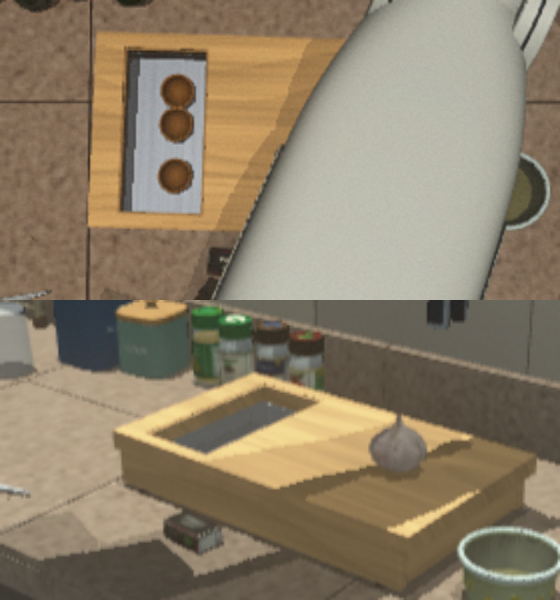

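All three shells lie on the tray floor, at crop (178,92), (177,125) and (176,176). The tray is shut, the garlic stands upright at (398,450), and the gripper is clear, so I hand in.

```bash
python3 -c "
from bench import ctrl
print(ctrl.hand_in())"
```

```text
the job is handed in; nothing more can be done
None
```

The job is handed in at about 40 s: the last pictures show the tray home, all three half-shells in it and the garlic upright on the board, but no verdict came back. The real fingertips sat about 24 mm above the reported TCP, so my first tray push passed over the front without moving it, and I worked from touch-measured heights after that.

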